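Put the dipstick back into the gear reducer

ROBOT

A 6-joint arm with a two-finger parallel gripper is mounted at the origin on the work surface. World frame = base frame: x ahead of the robot, y to its left, z up, the work surface at z = 0. Lengths are in mm, angles in rad, forces in N, time in s.
With the tool pointing down it reaches from about 350 to 975 mm from the base axis. Payload 4.9 kg.
Tool frame: the origin (TCP) lies at the very end of the fingers, on their centre line; the grasp point (between the pads) lies 19 mm behind it; x points along the fingers, y is the direction in which the jaws open and shut, and the axes are right-handed (so a half turn about x gives the same grasp; the last joint's range is limited). The gripper opens to 85 mm and grips with 20 to 120 N. Pads are 22 mm wide; open, the fingers measure 114 mm over their backs; the gripper's body (76 mm by 85 mm) begins 54 mm behind the grasp point. The pads swing forward as they close: fully open they stand 13 mm farther back than shut.
Start: joints at [1.063, 0.053, 1.613, -0, 1.476, -0.119], TCP at [236.912, 578.337, 231.304] pointing down, gripper open.
Joint ranges: [-3.01, 3.01], [-1.01, 2.22], [0.06, 2.58], [-1.02, 4.17], [0.09, 2.62], [-3.14, 3.14]. Speed limits (rad/s): [2.57, 2.57, 3.14, 3.14, 3.14, 3.14].

INTERFACE

Orientations are given as a rotation vector (axis times angle).
In Python, from workcell import bot, optics gives the robot as it stands. The module is installed in compiled form; this text tells all that it offers.
- The arm moves only by the tool servo_tool, never from a script. Its argument "motion" is a list of rows, each an object with "angular": the turn, a rotation vector about the tool's x, y, z in degrees, a list of three; "xyz": the shift along the tool's x, y, z in m, a list of three; "claw": the opening, from 0 (shut) to 1 (fully open). In form: [{"angular": [rx, ry, rz], "xyz": [x, y, z], "claw": claw}, ...]. A call has 1 to 5 rows; each row is the pose to reach, as a shift and turn from the pose measured when the call began, along the tool's axes at that moment; what a row does not reach only later rows make up. A row lasts 1/8 s, in which the tool goes at most 62.5 mm and 10.7 degrees, less where a joint would pass 70% of its speed; a pose out of reach is approached as far as the arm can. A call with a gripper value outside its range is refused whole. The fingers move at their own pace and stop on an object; "grip_force" is the grip in N (left out, the last holds). Time passes only in rows, so rows that repeat a pose let the fingers close. It gives the time, the measured TCP pose, the force and the opening at its end, in the units of the state.
- bot.get_obs(): the state, without advancing time (a new reading comes with each control period).
- optics.get_image(name): name is "scene" or "top" or "wrist"; returns (picture, depth): 480x640x3 uint8, blue, green, red; 480x640 float32, mm along the optical axis (not along the pixel's ray), 0 where there is no reading.
- optics.calibration(name): a dict with "K" (3x3 intrinsics, pixels), "eye" and "rotation" of the camera in the world. Camera axes: x right, y down, z forward; pixel columns grow to the right and rows downward; lengths in mm; the calibration is good to about 2 mm. A picture is of the moment at which its call begins: read the wrist's pose just before it. calibration takes no time and is no camera call; for the wrist camera it gives the pose at the moment of the call.
- bot.job_done(): hands the job in, once; it reports no verdict.
Trained networks look in the newest picture that a camera, given by its name, has taken for a name from the list of things; names that differ only in an ending like _2 or _b are one class to them, and where a whole thing is asked for, a point or a joint stands for the part that bears it (a point fixed in the world has none). Each returns a list of dicts, best first, with "score" (0 to 1); they miss things now and then, are a little off and sometimes report something else, mostly with a low value. They report only what shows in the picture. A call takes as long as a camera call. They do not tell look-alikes from the thing itself.
- optics.look_for(camera, target): "bbox" ([centre column, centre row, width, height] in pixels, round what is visible of it).
- optics.masks_of(camera, target): "region" (480x640 bool, what is visible of it) and "bbox" ([centre column, centre row, width, height] in pixels, round what is visible of it).
The state is a dict: "clock": time; "joint_pos": joint angles; "qvel": joint speeds; "joint_efforts": joint torques, N m; "ee_pos": TCP position; "tool_rot": TCP orientation; "ft_force": force on the tool from outside, world axes, zero at the start; "moment": the same for the moment, N m; "opening": finger opening in mm.
Only numpy, scipy, OpenCV 4.12 (cv2) and the standard library are available. Lean on these libraries where they do the work, as an engineer would, in place of code of your own. Each camera call takes 0.05 s, during which the arm holds its last target.

TASK

The oil level of the gear reducer on the bench has been checked. Take the dipstick (the one with the slim upright grip) out of the wooden rack and lower it upright into the narrow gauge neck of the reducer until its flange rests flat on the rim, without letting it drop, then let go. Leave the mushroom-capped breather plug hanging in the rack.

Things in the scene. Friction and masses are not known exactly. Their poses are not given: they have to be found in the camera images.
- dipstick_grip (a point): Centre of the loose dipstick's grip, z up. Hangs upright in a hole of the fixed rack. From the top: round black grip 22 mm dia, 50 tall; round steel flange 54 dia, 6 thick; steel rod 10 dia, 60 long. About 120 g, round, so any grip yaw will do. This point is on the axis, 25 mm below the grip's top, 31 above the flange's underside, 91 above the rod's end.
- gauge_mouth (a point): Centre of the open mouth, level with the rim, of the narrow gauge neck: upright fixed steel tube 44 mm outside, 30 inside, 70 tall and deep, on the 75 mm high grey case (160 x 240 mm) of the gear reducer. z points up, out of the mouth. With the flange flat on the rim the dipstick's grip centre is 31 mm above this point.
- filler_mouth (a point): Centre of the open mouth, level with the rim, of the wide oil filler neck on the same case, a bystander: fixed steel tube 80 mm outside and 66 mm inside diameter, 35 mm tall, 130 mm from the gauge neck. z points up.
- breather_cap (a point): Centre of the cap of the loose breather plug (bystander, 100 g), in the other hole of the wooden rack (80 x 220 mm, top 80 mm above the bench, holes 110 mm apart): black mushroom cap 52 mm dia, 18 thick, over a 54 mm steel flange and a 40 mm rod. This point is 23 mm above the flange's underside. z up.
Mind the look-alikes: they are no part of the job. What is shaped like the part that bears dipstick_grip but green or red is not meant.

How it is judged:
By the outcome, as a careful person would: the job done as asked, in the order asked, and still so for the second after the job is handed in, with the robot touching nothing.
It also fails if it takes over 42 s, if anything falls off the work surface, if the arm or the gripper's body presses on something with over 40 N, if the wrist force passes 120 N, or if a joint passes its speed limit or range.

## Working session

There is one attempt and no reset: what is moved stays moved. The work goes in short steps, Python scripts to look and compute and a tool call to move; the robot and the scene stay as the last step left them, time stands still between calls to the robot, and variables do not carry over. Pictures are saved under pics/ and viewed, and the job is handed in when it is done.

Besides the shell and the picture viewer there is one more tool, called after "Request:" by a JSON object that holds its "method" and its "body", one argument or row to a line. servo_tool: Moves the arm, as the interface text tells. Its arguments: {"type":"object","properties":{"motion":{"type":"array","items":{"type":"object","properties":{"angular":{"type":"array","items":{"type":"number"}},"xyz":{"type":"array","items":{"type":"number"}},"claw":{"type":"number"}}}},"grip_force":{"type":"number"}},"required":["motion"]}

```bash
mkdir -p pics
python3 - <<'E'
from workcell import bot, optics
import cv2,numpy as np
print(bot.get_obs())
for n in ["scene","top"]:
    im,d=optics.get_image(n); cv2.imwrite(f"pics/{n}0.png",im); np.savez(f"{n}0.npz",im=im,d=d)
    print(n,optics.calibration(n))
    for t in ["dipstick_grip","gauge_mouth","filler_mouth","breather_cap"]:
        print(t,[(np.round(r["bbox"]),round(r["score"],2)) for r in optics.look_for(n,t)])
print(bot.get_obs()["clock"])
E
```

```text
{'clock': 0.0, 'joint_pos': array([ 1.06297230e+00,  5.33584639e-02,  1.61430022e+00,  1.46523781e-05,
        1.47600144e+00, -1.19002388e-01]), 'qvel': array([ 1.79995765e-04, -1.55534604e-04,  3.62080422e-05, -3.59875259e-04,
        5.37830590e-04, -1.13402298e-04]), 'joint_efforts': array([-1.26541134e-03, -3.93674612e+01, -3.70178461e+01, -1.97927429e-04,
        7.06337829e-03,  1.52291909e-05]), 'ee_pos': array([236.62720607, 577.79831178, 230.05830879]), 'tool_rot': array([ 0.3035106 ,  1.54984027, -0.30660916]), 'ft_force': array([-0.38164681,  0.53515011,  0.34136339]), 'moment': array([-0.04434803, -0.01666188,  0.01979004]), 'opening': 85.27474933539291}
scene {'K': array([[581.16341026,   0.        , 309.67507082],
       [  0.        , 581.16341026, 245.85479963],
       [  0.        ,   0.        ,   1.        ]]), 'eye': array([1139.8806141 ,  378.02360039,  961.3801813 ]), 'rotation': array([-1.22690011, -2.38587893,  0.867228  ])}
dipstick_grip [(array([358., 352.,  30.,  39.]), 0.94), (array([373., 291.,  30.,  34.]), 0.88), (array([408., 272.,  24.,  39.]), 0.6)]
gauge_mouth [(array([252., 194.,  24.,  36.]), 0.78)]
filler_mouth []
breather_cap [(array([428., 325.,  31.,  33.]), 0.87)]
top {'K': array([[586.05781547,   0.        , 315.74338616],
       [  0.        , 586.05781547, 251.30763832],
       [  0.        ,   0.        ,   1.        ]]), 'eye': array([ 341.10292499,    8.49248165, 1209.31167641]), 'rotation': array([-2.13887462,  2.11239002, -0.22709721])}
dipstick_grip [(array([236., 201.,  26.,  28.]), 0.84), (array([251., 253.,  28.,  31.]), 0.66), (array([241., 304.,  26.,  22.]), 0.62)]
gauge_mouth [(array([421., 280.,  31.,  25.]), 0.77)]
filler_mouth [(array([354., 275.,  42.,  44.]), 0.9)]
breather_cap [(array([194., 248.,  27.,  28.]), 0.82), (array([355., 275.,  42.,  42.]), 0.56)]
0.5
```

View pics/scene0.png

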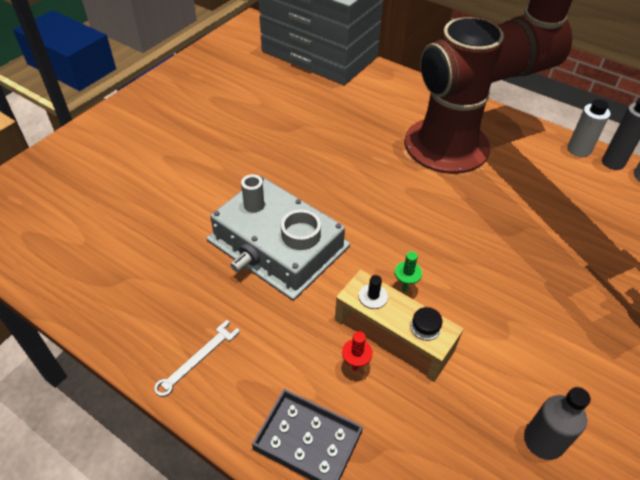

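View pics/top0.png

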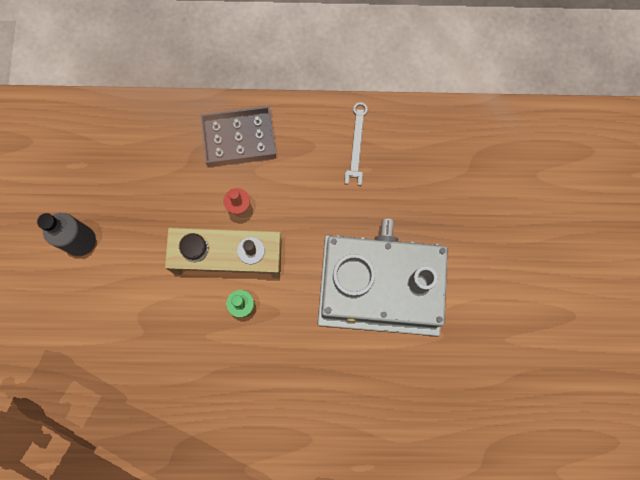

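The scene view shows the black-gripped dipstick in the rack at (373,291), the breather at (428,325), the gauge neck at (252,185), and red and green decoys beside the rack. The top view has the dipstick at (250,247) and the gauge neck at (424,279).

```bash
cat > h.py <<'E'
import numpy as np,cv2
from scipy.spatial.transform import Rotation as R
from scipy.optimize import least_squares
def cloud(d,c):
    K=c["K"];v,u=np.mgrid[:480,:640]
    P=np.stack([(u-K[0,2])/K[0,0]*d,(v-K[1,2])/K[1,1]*d,d],-1)
    return P@R.from_rotvec(c["rotation"]).as_matrix().T+c["eye"]
def proj(p,c):
    q=(np.atleast_2d(p)-c["eye"])@R.from_rotvec(c["rotation"]).as_matrix()
    return q[:,:2]/q[:,2:]*c["K"][0,0]+c["K"][:2,2]
def circ(xy):
    f=lambda p:np.hypot(*(xy-p[:2]).T)-p[2]
    return least_squares(f,[*xy.mean(0),20],loss="soft_l1").x
E
python3 - <<'E'
from workcell import optics
from h import *
for n,W in [("top",dict(dip=(215,215,285,285),red=(220,185,255,220),green=(220,285,260,322),bre=(175,230,212,265),gauge=(405,262,442,296),fil=(325,250,380,302))),
          ("scene",dict(dip=(355,270,393,310),red=(338,325,376,372),green=(392,250,425,290),bre=(408,305,448,342),gauge=(235,170,270,215),fil=(275,205,325,250)))]:
    z=np.load(n+"0.npz");c=optics.calibration(n);P=cloud(z["d"],c);im=z["im"].astype(int)
    for k,(a,b,e,f) in W.items():
        p=P[b:f,a:e].reshape(-1,3);m=p[:,2]
        top=np.percentile(m,99.5)
        for lo,hi in [(top-6,top+3)]+([(82,92)] if k in("dip","bre") else []):
            q=p[(m>lo)&(m<hi)]
            print(n,k,"top",top.round(1),len(q),q.mean(0).round(1),"ext",np.ptp(q,0).round(0),"mid",((q.max(0)+q.min(0))/2).round(1),"circ",circ(q[:,:2]).round(1))
E
```

```text
top dip top 138.4 97 [564.6 118.8 135.9] ext [21. 21.  8.] mid [564.5 119.4 136.7] circ [564.9 118.8   7.8]
top dip top 138.4 750 [563.5 122.3  84.7] ext [ 81. 124.  10.] mid [565.  125.6  87. ] circ [570.2 124.8  29.6]
top red top 120.6 67 [670.5 152.4 116.9] ext [19. 19.  6.] mid [670.  152.7 117.8] circ [670.4 151.5   7.5]
top green top 119.9 87 [463.6 138.2 116.4] ext [19. 21.  7.] mid [463.7 138.3 117.6] circ [463.2 138.6   7.7]
top bre top 1209.3 8 [ 341.1    8.5 1209.3] ext [0. 0. 0.] mid [ 341.1    8.5 1209.3] circ [350.   17.4  12.6]
top bre top 1209.3 178 [565.  225.3  84. ] ext [69. 73.  8.] mid [570.5 231.1  86.2] circ [573.7 233.4  32.5]
top gauge top 149.5 169 [ 506.9 -210.1  145.4] ext [43. 43.  7.] mid [ 506.7 -210.7  146.9] circ [ 506.9 -210.1   18.6]
top fil top 114.1 323 [516.2 -80.4 110.4] ext [79. 78.  7.] mid [516.3 -80.9 111.6] circ [516.4 -80.9  36.4]
scene dip top 141.3 81 [564.2 118.2 137.3] ext [20. 20.  6.] mid [563.4 118.4 138.4] circ [564.8 118.6   7.4]
scene dip top 141.3 622 [565.8 117.4  85.9] ext [80. 97. 10.] mid [564.  113.3  87. ] circ [556.8 114.3  27.7]
scene red top 119.8 117 [670.3 152.3 117.2] ext [21. 21.  7.] mid [669.9 152.1 117.5] circ [670.3 152.5   7.7]
scene green top 120.0 83 [462.5 138.2 116.8] ext [23. 21.  7.] mid [462.  137.9 117.6] circ [462.  137.9   7.7]
scene bre top 116.4 531 [567.7 228.3 113.2] ext [51. 50.  7.] mid [567.6 228.4 113.9] circ [567.7 228.3  17.4]
scene bre top 116.4 314 [574.6 231.   85. ] ext [79. 91.  9.] mid [567.7 227.5  86.5] circ [555.  226.   34.5]
scene gauge top 149.2 162 [ 506.1 -211.   145.8] ext [44. 45.  6.] mid [ 505.7 -210.8  146.5] circ [ 506.5 -210.4   18.3]
scene fil top 114.5 325 [516.2 -80.5 111.1] ext [81. 79.  6.] mid [515.9 -81.3 111.7] circ [516.  -81.1  36.3]
```

```bash
cat > g.py <<'E'
import sys
from h import *
from workcell import bot
o=bot.get_obs();M=R.from_rotvec(o["tool_rot"]).as_matrix()
t=np.array([float(x) for x in sys.argv[1:4]])
print("clk",o["clock"],"pos",o["ee_pos"].round(1),"open",o["opening"].round(1),"F",o["ft_force"].round(1));print("axes\n",M.round(4))
print("shift tool mm",(M.T@(t-o["ee_pos"])).round(1))
# turn to make x straight down, keep y heading
x=np.array([0,0,-1.]);y=M[:,1].copy();y[2]=0;y/=np.linalg.norm(y)
T=np.stack([x,y,np.cross(x,y)],1);print("turn deg",np.degrees(R.from_matrix(M.T@T).as_rotvec()).round(2), "q",o["joint_pos"].round(2))
E
python3 g.py 564.5 118.7 190
```

```text
Traceback (most recent call last):
  File "g.py", line 6, in <module>
    print("clk",o["clock"],"pos",o["ee_pos"].round(1),"open",o["opening"].round(1),"F",o["ft_force"].round(1));print("axes\n",M.round(4))
                                                             ^^^^^^^^^^^^^^^^^^
AttributeError: 'float' object has no attribute 'round'
```

```bash
sed -i 's/o\["opening"\].round(1)/round(o["opening"],1)/' g.py
python3 g.py 564.5 118.7 190
```

```text
clk 0.5 pos [236.9 578.3 231.3] open 85.9 F [ 1.  -0.6 -0.1]
axes
 [[-0.000e+00  3.791e-01  9.254e-01]
 [-1.000e-04  9.254e-01 -3.791e-01]
 [-1.000e+00 -1.000e-04 -0.000e+00]]
shift tool mm [  41.3 -301.1  477.4]
turn deg [-0. -0.  0.] q [ 1.06  0.05  1.61 -0.    1.48 -0.12]
```

Request:
{"method": "servo_tool", "body": {
  "motion": [
    {"xyz":[0,-0.03,0.048],"angular":[0,0,0],"claw":0.6},
    {"xyz":[0,-0.06,0.095],"angular":[0,0,0],"claw":0.6},
    {"xyz":[0,-0.09,0.143],"angular":[0,0,0],"claw":0.6},
    {"xyz":[0,-0.12,0.19],"angular":[0,0,0],"claw":0.6},
    {"xyz":[0,-0.15,0.238],"angular":[0,0,0],"claw":0.6}
  ],
  "grip_force": 40
}}

```text
clock: 1.12
ee_pos: [401.1, 347.8, 231.6]
tool_rot: [0.305, 1.549, -0.304]
ft_force: [0.6, 1.1, 0.6]
opening: 51.2
```

```bash
python3 g.py 564.5 118.7 200
```

```text
clk 1.125 pos [401.1 347.8 231.6] open 51.2 F [0.6 1.1 0.6]
axes
 [[ 7.000e-04  3.788e-01  9.255e-01]
 [ 4.000e-04  9.255e-01 -3.788e-01]
 [-1.000e+00  7.000e-04  5.000e-04]]
shift tool mm [  31.6 -150.2  238. ]
turn deg [-0.    0.03 -0.04] q [ 0.57 -0.17  1.83 -0.    1.49 -0.61]
```

Request:
{"method": "servo_tool", "body": {
  "motion": [
    {"xyz":[0,-0.035,0.05],"angular":[0,0,0],"claw":0.6},
    {"xyz":[0,-0.07,0.1],"angular":[0,0,0],"claw":0.6},
    {"xyz":[0,-0.1,0.15],"angular":[0,0,0],"claw":0.6},
    {"xyz":[0.015,-0.13,0.2],"angular":[0,0,0],"claw":0.6},
    {"xyz":[0.031,-0.15,0.238],"angular":[0,0,0],"claw":0.6}
  ]
}}

```text
clock: 1.75
ee_pos: [566.0, 116.7, 200.9]
tool_rot: [0.307, 1.547, -0.305]
ft_force: [0.5, 1.5, -0.5]
opening: 51.2
```

```bash
python3 g.py 564.5 118.7 93
python3 - <<'E'
from workcell import bot,optics
from h import *
im,d=optics.get_image("wrist");c=optics.calibration("wrist")
cv2.imwrite("pics/w1.png",im);P=cloud(d,c)
print(proj([[564.5,118.7,136]],c))
m=(P[...,2]>130)&(P[...,2]<141)&(np.hypot(P[...,0]-564,P[...,1]-118)<30)&(d>0)
q=P[m];print(len(q),q.mean(0),(q.max(0)+q.min(0))/2,np.ptp(q,0),circ(q[:,:2]))
E
```

```text
clk 1.75 pos [566.  116.7 200.9] open 51.2 F [ 0.5  1.5 -0.5]
axes
 [[ 2.400e-03  3.803e-01  9.249e-01]
 [ 5.000e-04  9.249e-01 -3.803e-01]
 [-1.000e+00  1.400e-03  2.100e-03]]
shift tool mm [107.9   1.1  -2.4]
turn deg [-0.    0.12 -0.08] q [ 0.07 -0.04  1.76  0.    1.42 -1.11]
[[327.75400997 255.0357823 ]]
792 [564.41576793 115.60458795 131.49025868] [564.56162219 115.61585904 131.71901251] [21.49948434 21.54626769  3.34429219] [564.43589412 115.60414485   7.39823317]
```

View pics/w1.png

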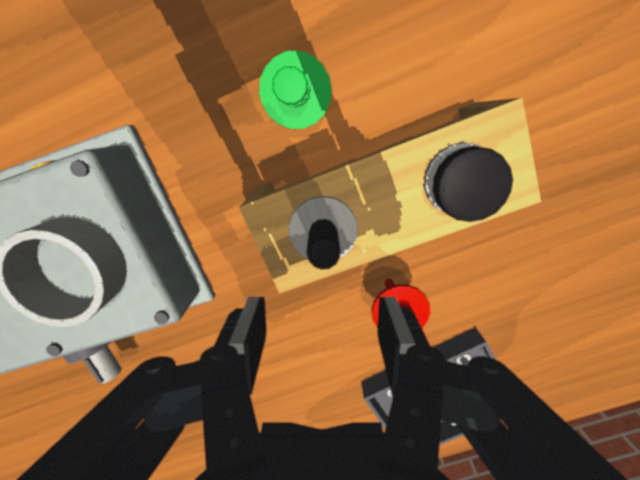

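The wrist view shows the black dipstick grip at (323,243), between the decoys, with the jaws lined up with its axis. The wrist and fixed cameras agree within about 3 mm, so I'll descend now.

Request:
{"method": "servo_tool", "body": {
  "motion": [
    {"xyz":[0.035,0.0,-0.002],"angular":[0,0,0],"claw":0.6},
    {"xyz":[0.075,0.0,-0.002],"angular":[0,0,0],"claw":0.6},
    {"xyz":[0.1,0.0,-0.002],"angular":[0,0.1,0],"claw":0.6},
    {"xyz":[0.107,0.0,-0.002],"angular":[0,0.1,0],"claw":0.6}
  ]
}}

```text
clock: 2.3
ee_pos: [563.7, 113.7, 88.7]
tool_rot: [0.306, 1.554, -0.311]
ft_force: [-0.5, -1.0, 0.4]
opening: 51.5
```

Request:
{"method": "servo_tool", "body": {
  "motion": [
    {"xyz":[0,0,0],"angular":[0,0,0],"claw":0.2},
    {"xyz":[0,0,0],"angular":[0,0,0],"claw":0.1},
    {"xyz":[0,0,0],"angular":[0,0,0],"claw":0.0},
    {"xyz":[0,0,0],"angular":[0,0,0],"claw":0.0}
  ],
  "grip_force": 40
}}

```text
clock: 2.8
ee_pos: [564.8, 114.3, 90.1]
tool_rot: [0.307, 1.551, -0.31]
ft_force: [2.5, 4.3, 1.5]
opening: 21.0
```

```bash
python3 g.py 564.5 118 200;python3 - <<'E'
from workcell import bot,optics
from h import *
im,d=optics.get_image("wrist")
cv2.imwrite("pics/w2.png",im)
E
```

```text
clk 2.8 pos [564.8 114.3  90.1] open 21.0 F [2.5 4.3 1.5]
axes
 [[-0.0025  0.383   0.9237]
 [-0.0011  0.9237 -0.383 ]
 [-1.     -0.002  -0.0019]]
shift tool mm [-109.9    3.1   -1.9]
turn deg [-0.   -0.11  0.11] q [ 0.07  0.07  1.84 -0.    1.23 -1.11]
```

View pics/w2.png

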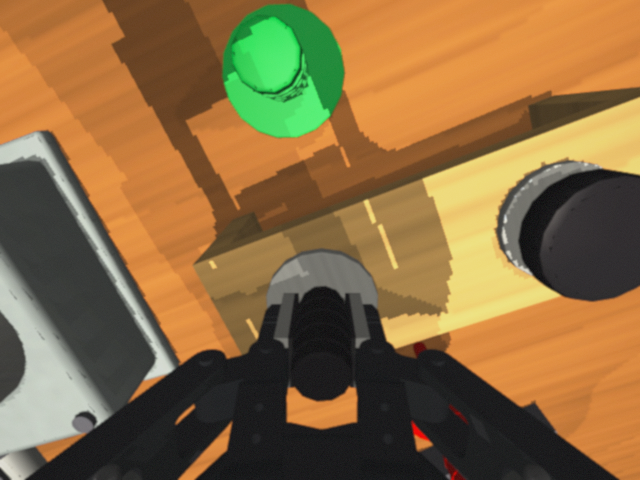

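The pads have closed on the black grip at an opening of 21 mm. Next I'll lift straight up.

Request:
{"method": "servo_tool", "body": {
  "motion": [
    {"xyz":[-0.02,0,0],"angular":[0,0,0],"claw":0.0},
    {"xyz":[-0.055,0,0],"angular":[0,0,0],"claw":0.0},
    {"xyz":[-0.1,0,0],"angular":[0,0,0],"claw":0.0},
    {"xyz":[-0.14,0,0],"angular":[0,0,0],"claw":0.0},
    {"xyz":[-0.16,0,0],"angular":[0,0,0],"claw":0.0}
  ],
  "grip_force": 60
}}

```text
clock: 3.48
ee_pos: [565.7, 113.9, 252.5]
tool_rot: [0.307, 1.548, -0.31]
ft_force: [0.1, 0.3, -1.4]
opening: 20.6
```

```bash
python3 g.py 506.6 -210.6 250;python3 - <<'E'
from workcell import bot,optics
from h import *
for n in ("scene",):
  im,d=optics.get_image(n)
  cv2.imwrite("pics/%s3.png"%n,im)
  c=optics.calibration(n);P=cloud(d,c);np.savez("s3.npz",d=d,im=im)
  print(proj([[564.5,118,270]],c))
E
```

```text
clk 3.475 pos [565.7 113.9 252.5] open 20.6 F [ 0.1  0.3 -1.4]
axes
 [[ 0.000e+00  3.833e-01  9.236e-01]
 [-2.200e-03  9.236e-01 -3.833e-01]
 [-1.000e+00 -2.000e-03  9.000e-04]]
shift tool mm [   3.3 -322.4   69.8]
turn deg [0.   0.05 0.12] q [ 0.07 -0.07  1.7  -0.    1.51 -1.11]
[[382.74746688 228.89104658]]
```

View pics/scene3.png

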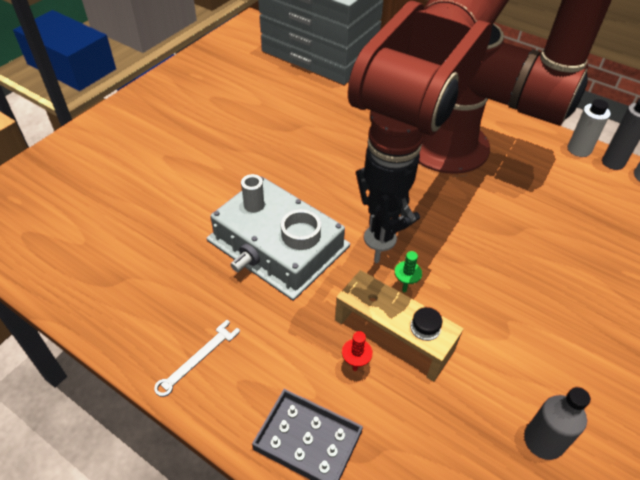

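The scene view shows the dipstick held upright below the gripper, with the flange at (378,240), and the breather still in the rack at (428,322). I'll carry it across.

Request:
{"method": "servo_tool", "body": {
  "motion": [
    {"xyz":[0,-0.04,0.01],"angular":[0,0,0],"claw":0.0},
    {"xyz":[0,-0.09,0.02],"angular":[0,0,0],"claw":0.0},
    {"xyz":[0,-0.14,0.03],"angular":[0,0,0],"claw":0.0},
    {"xyz":[0,-0.19,0.04],"angular":[0,0,0],"claw":0.0},
    {"xyz":[0,-0.24,0.05],"angular":[0,0,0],"claw":0.0}
  ]
}}

```text
clock: 4.15
ee_pos: [519.1, -128.2, 252.4]
tool_rot: [0.308, 1.549, -0.31]
ft_force: [1.1, -0.6, -0.6]
opening: 20.8
```

Request:
{"method": "servo_tool", "body": {
  "motion": [
    {"xyz":[0,-0.04,0.01],"angular":[0,0,0],"claw":0.0},
    {"xyz":[0,-0.07,0.017],"angular":[0,0,0],"claw":0.0},
    {"xyz":[0,-0.082,0.02],"angular":[0,0,0],"claw":0.0},
    {"xyz":[0,-0.082,0.02],"angular":[0,0,0],"claw":0.0}
  ]
}}

```text
clock: 4.65
ee_pos: [505.7, -211.5, 251.3]
tool_rot: [0.309, 1.551, -0.31]
ft_force: [0.3, 0.8, -1.0]
opening: 20.5
```

```bash
cat > m.py <<'E'
from workcell import bot,optics
from h import *
import sys
o=bot.get_obs();p=o["ee_pos"];tag=sys.argv[1]
print(o["ee_pos"],R.from_rotvec(o["tool_rot"]).as_matrix().round(4)[:,0],o["ft_force"].round(1))
for n in ("scene","top","wrist"):
  im,d=optics.get_image(n);c=optics.calibration(n);P=cloud(d,c)
  cv2.imwrite(f"pics/{n}{tag}.png",im);np.savez(f"{n}{tag}.npz",im=im,d=d,P=P)
  r=np.hypot(P[...,0]-p[0],P[...,1]-p[1])
  # flange top ~ ee z -6 (z-10..), rod below
  for nm,lo,hi,rr in [("flangetop",p[2]-12,p[2]-1,36),("rod",p[2]-70,p[2]-18,22),("gauge rim",142,150,34)]:
    q=P[(P[...,2]>lo)&(P[...,2]<hi)&(r<rr)&(d>0)]
    if len(q)>5: print(n,nm,len(q),"mean",q.mean(0).round(1),"mid",((q.max(0)+q.min(0))/2).round(1),"ext",np.ptp(q,0).round(1),"min z",q[:,2].min().round(1))
E
python3 m.py 4; python3 g.py 506.6 -210.6 160
```

```text
[ 505.67131788 -211.48055424  251.25737786] [-2.7e-03  3.0e-04 -1.0e+00] [ 0.3  0.8 -1. ]
scene flangetop 259 mean [ 511.1 -204.7  247.5] mid [ 505.2 -210.6  245.9] ext [54.1 54.5  8.8] min z 241.5
scene rod 72 mean [ 505.9 -208.9  204.8] mid [ 505.1 -209.5  202.5] ext [ 9.5  9.3 40.6] min z 182.2
scene gauge rim 178 mean [ 505.9 -210.5  145.7] mid [ 505.  -210.3  145.8] ext [44.7 44.3  7.6] min z 142.0
top flangetop 194 mean [ 488.5 -208.8  247.1] mid [ 490.8 -211.6  245.8] ext [24.7 41.9  8.9] min z 241.3
wrist flangetop 4044 mean [ 491.2 -203.7  246.5] mid [ 496.8 -208.6  245.4] ext [38.6 51.9  9.6] min z 240.6
wrist gauge rim 914 mean [ 499.4 -207.7  143.7] mid [ 503.6 -210.3  144.1] ext [38.9 42.8  4. ] min z 142.0
clk 4.8 pos [ 506.3 -210.4  252.2] open 20.4 F [-0.   1.1 -1. ]
axes
 [[-1.400e-03  3.821e-01  9.241e-01]
 [-4.000e-04  9.241e-01 -3.821e-01]
 [-1.000e+00 -9.000e-04 -1.100e-03]]
shift tool mm [92.2  0.1  0.4]
turn deg [-0.   -0.06  0.05] q [-0.53 -0.14  1.77 -0.    1.52 -1.71]
```

View pics/scene4.png

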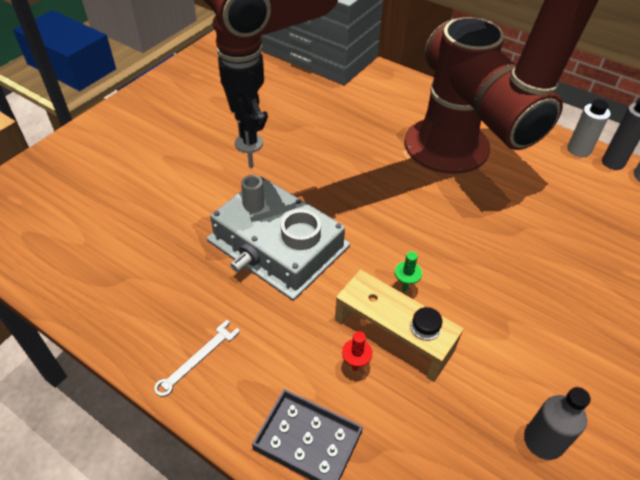

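View pics/wrist4.png

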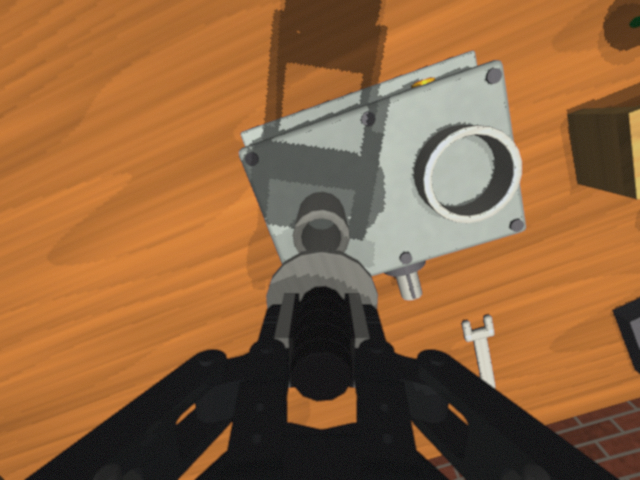

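The scene view shows the dipstick upright above the gauge neck. Flange centre is (505.2,-210.6) and rim centre (505,-210.3), so they line up to about 1 mm. Expected descent to seating is about 96 mm, so I'll take it to 80 mm first and then creep.

Request:
{"method": "servo_tool", "body": {
  "motion": [
    {"xyz":[0.015,0,0],"angular":[0,0,0],"claw":0.0},
    {"xyz":[0.035,0,0],"angular":[0,0,0],"claw":0.0},
    {"xyz":[0.055,0,0],"angular":[0,0,0],"claw":0.0},
    {"xyz":[0.072,0,0],"angular":[0,0,0],"claw":0.0},
    {"xyz":[0.083,0,0],"angular":[0,0,0],"claw":0.0}
  ]
}}

```text
clock: 5.42
ee_pos: [505.6, -210.2, 167.2]
tool_rot: [0.308, 1.552, -0.308]
ft_force: [0.9, -0.3, -2.1]
opening: 20.4
```

Request:
{"method": "servo_tool", "body": {
  "motion": [
    {"xyz":[0,0,0],"angular":[0,0,0],"claw":0.0}
  ]
}}

```text
clock: 5.55
ee_pos: [505.1, -210.0, 166.0]
tool_rot: [0.308, 1.554, -0.307]
ft_force: [-1.2, 0.1, -1.1]
opening: 20.8
```

```bash
python3 m.py 5; python3 g.py 506.3 -210.4 155
```

```text
[ 505.10354553 -209.96084159  165.98830206] [-0.0047  0.0016 -1.    ] [-1.2  0.1 -1.1]
scene flangetop 234 mean [ 510.9 -203.8  162.2] mid [ 503.1 -209.4  160.7] ext [54.7 53.6  8.4] min z 156.5
scene rod 330 mean [ 515.3 -198.5  123.9] mid [ 508.7 -207.6  122. ] ext [36.6 38.2 51.7] min z 96.2
scene gauge rim 73 mean [ 518.7 -203.   145.5] mid [ 513.8 -207.1  145.4] ext [29.2 35.4  6.7] min z 142.1
top flangetop 129 mean [ 489.3 -209.1  162.3] mid [ 490.2 -210.1  161.8] ext [22.3 38.   6.1] min z 158.7
wrist flangetop 4005 mean [ 490.8 -203.7  162.2] mid [ 496.8 -208.5  160.6] ext [39.1 51.6  8.7] min z 156.3
wrist rod 1323 mean [ 488.8 -203.7  117.5] mid [ 495.8 -207.   117.8] ext [23.8 36.3 43.4] min z 96.1
clk 5.7 pos [ 506.  -210.4  167.9] open 20.5 F [-0.2 -0.2 -1.3]
axes
 [[-2.100e-03  3.822e-01  9.241e-01]
 [ 0.000e+00  9.241e-01 -3.822e-01]
 [-1.000e+00 -8.000e-04 -1.900e-03]]
shift tool mm [12.9  0.2  0.3]
turn deg [-0.   -0.11  0.04] q [-0.53 -0.08  1.85 -0.    1.37 -1.71]
```

View pics/scene5.png

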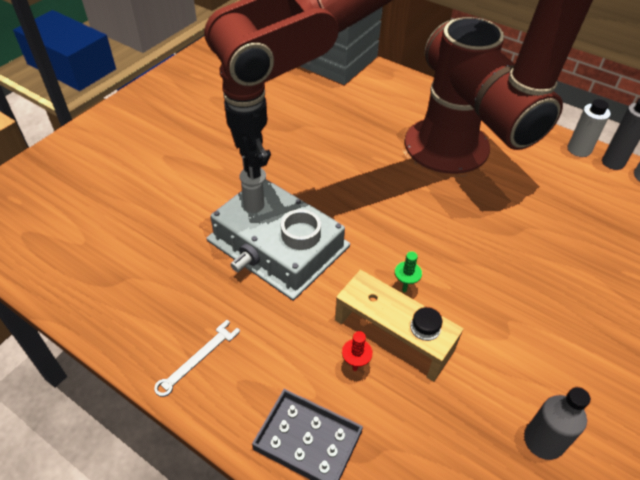

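The scene view shows the rod inside the neck and the flange at about (252,175), roughly 11 mm above the rim. I'll creep down while watching the force.

Request:
{"method": "servo_tool", "body": {
  "motion": [
    {"xyz":[0.003,0,0],"angular":[0,0,0],"claw":0.0},
    {"xyz":[0.006,0,0],"angular":[0,0,0],"claw":0.0},
    {"xyz":[0.008,0,0],"angular":[0,0,0],"claw":0.0},
    {"xyz":[0.009,0,0],"angular":[0,0,0],"claw":0.0}
  ]
}}

```text
clock: 6.2
ee_pos: [505.9, -210.4, 158.6]
tool_rot: [0.308, 1.551, -0.308]
ft_force: [0.8, -0.1, -1.5]
opening: 21.0
```

Request:
{"method": "servo_tool", "body": {
  "motion": [
    {"xyz":[0.0007,0,0],"angular":[0,0,0],"claw":0.0},
    {"xyz":[0.0014,0,0],"angular":[0,0,0],"claw":0.0}
  ]
}}

```text
clock: 6.45
ee_pos: [505.9, -210.4, 157.2]
tool_rot: [0.308, 1.551, -0.308]
ft_force: [0.6, -0.6, -0.9]
opening: 20.6
```

Request:
{"method": "servo_tool", "body": {
  "motion": [
    {"xyz":[0.0007,0,0],"angular":[0,0,0],"claw":0.0},
    {"xyz":[0.0014,0,0],"angular":[0,0,0],"claw":0.0}
  ]
}}

```text
clock: 6.7
ee_pos: [505.9, -210.4, 155.8]
tool_rot: [0.307, 1.551, -0.308]
ft_force: [-0.8, 0.1, -1.7]
opening: 20.8
```

```bash
python3 g.py 506.3 -210.4 155
```

```text
clk 6.7 pos [ 505.9 -210.4  155.8] open 20.8 F [-0.8  0.1 -1.7]
axes
 [[-2.300e-03  3.822e-01  9.241e-01]
 [ 1.000e-04  9.241e-01 -3.822e-01]
 [-1.000e+00 -8.000e-04 -2.200e-03]]
shift tool mm [0.8 0.2 0.4]
turn deg [-0.   -0.13  0.04] q [-0.53 -0.07  1.86 -0.    1.35 -1.71]
```

Request:
{"method": "servo_tool", "body": {
  "motion": [
    {"xyz":[0.0005,0,0],"angular":[0,0,0],"claw":0.0},
    {"xyz":[0.001,0,0],"angular":[0,0,0],"claw":0.0}
  ]
}}

```text
clock: 6.95
ee_pos: [505.9, -210.4, 155.1]
tool_rot: [0.308, 1.551, -0.308]
ft_force: [-1.1, 0.1, 1.7]
opening: 20.6
```

Request:
{"method": "servo_tool", "body": {
  "motion": [
    {"xyz":[0.0005,0,0],"angular":[0,0,0],"claw":0.0},
    {"xyz":[0.001,0,0],"angular":[0,0,0],"claw":0.0}
  ]
}}

```text
clock: 7.2
ee_pos: [506.1, -210.5, 155.1]
tool_rot: [0.307, 1.551, -0.308]
ft_force: [-3.7, 2.3, 7.1]
opening: 20.8
```

The flange is in contact: Fz is about +7 N and z stopped at 155, as predicted. I'll check the flange height and flatness before releasing.

Run:
```python
from workcell import bot,optics
from h import *
for n in ("scene","wrist"):
  im,d=optics.get_image(n);P=cloud(d,optics.calibration(n))
  r=np.hypot(P[...,0]-505.5,P[...,1]+210.4)
  q=P[(P[...,2]>147)&(P[...,2]<156)&(r<26)&(r>14)&(d>0)]
  A=np.c_[q[:,:2]-q[:,:2].mean(0),np.ones(len(q))];k=np.linalg.lstsq(A,q[:,2],rcond=None)[0]
  print(n,len(q),"z",k[2],"tilt deg",np.degrees(k[:2]))
print(bot.get_obs()["ft_force"],bot.get_obs()["ee_pos"])
```

```text
scene 192 z 151.92572083046292 tilt deg [-1.38155268 -0.90283458]
wrist 2737 z 149.66223016007262 tilt deg [-0.1318774   0.14351415]
[-1.93091611  2.47155775  5.28862607] [ 506.1613159  -210.52089168  155.09005273]
```

The flange top reads about 151 mm and is flat, so it is seated. I'll ease the jaws open to about 50 mm and then back off straight up.

Request:
{"method": "servo_tool", "body": {
  "motion": [
    {"xyz":[0,0,0],"angular":[0,0,0],"claw":0.3},
    {"xyz":[0,0,0],"angular":[0,0,0],"claw":0.45},
    {"xyz":[0,0,0],"angular":[0,0,0],"claw":0.6},
    {"xyz":[0,0,0],"angular":[0,0,0],"claw":0.6}
  ]
}}

```text
clock: 7.8
ee_pos: [506.1, -210.5, 154.9]
tool_rot: [0.307, 1.551, -0.308]
ft_force: [0.5, 0.1, 0.5]
opening: 51.4
```

Request:
{"method": "servo_tool", "body": {
  "motion": [
    {"xyz":[-0.015,0,0],"angular":[0,0,0],"claw":0.6},
    {"xyz":[-0.04,0,0],"angular":[0,0,0],"claw":0.6},
    {"xyz":[-0.075,0,0],"angular":[0,0,0],"claw":0.6},
    {"xyz":[-0.1,0,0],"angular":[0,0,0],"claw":0.6},
    {"xyz":[-0.12,0,0],"angular":[0,0,0],"claw":0.6}
  ]
}}

```text
clock: 8.43
ee_pos: [506.7, -210.7, 277.5]
tool_rot: [0.307, 1.548, -0.309]
ft_force: [0.5, -0.8, -0.2]
opening: 51.7
```

Run:
```python
from workcell import bot,optics
from h import *
print(bot.get_obs()["ee_pos"],bot.get_obs()["clock"],bot.get_obs()["ft_force"])
for n in ("scene","wrist"):
  im,d=optics.get_image(n);cv2.imwrite(f"pics/{n}9.png",im);P=cloud(d,optics.calibration(n))
  r=np.hypot(P[...,0]-505.5,P[...,1]+210.4)
  for lo,hi,rr in [(147,156,30),(194,206,20)]:
    q=P[(P[...,2]>lo)&(P[...,2]<hi)&(r<rr)&(d>0)]
    if len(q)<4: continue
    A=np.c_[q[:,:2]-q[:,:2].mean(0),np.ones(len(q))];k=np.linalg.lstsq(A,q[:,2],rcond=None)[0]
    print(n,len(q),"mid",(q.max(0)+q.min(0))/2,np.ptp(q,0),"z",k[2],"tilt",np.degrees(k[:2]))
```

```text
[ 506.73278069 -210.69222066  277.47457525] 8.425 [ 0.4913993  -0.81767544 -0.17246746]
scene 299 mid [ 503.41178141 -209.11447133  151.53635684] [55.175293   53.31726211  8.78081002] z 152.16665734794168 tilt [-0.85846401 -0.59946621]
scene 98 mid [ 504.50784088 -209.56354484  199.89065231] [23.90164762 21.521758   11.38300498] z 200.53357226167748 tilt [-4.796959   -6.96495826]
wrist 1969 mid [ 503.79949134 -209.15452518  151.4532791 ] [52.53610962 52.99849482  8.9015725 ] z 148.15004121203577 tilt [-0.18776034  0.0876467 ]
wrist 754 mid [ 504.0317244  -209.17859608  197.02111348] [20.97196463 21.22177273  5.87006285] z 197.72532565142973 tilt [ 1.9387667 -0.5851933]
```

View pics/scene9.png

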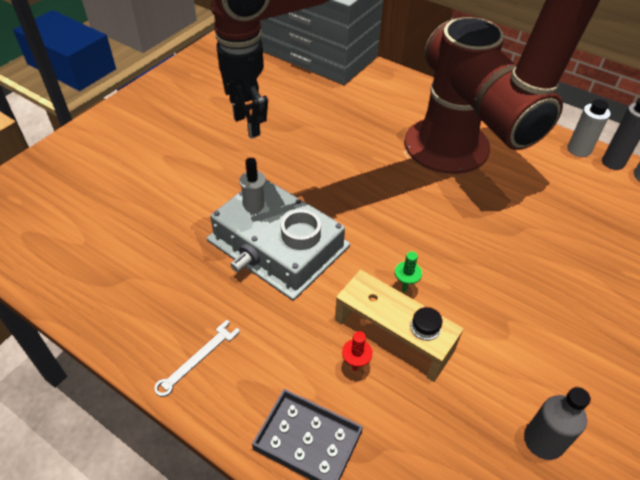

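View pics/wrist9.png

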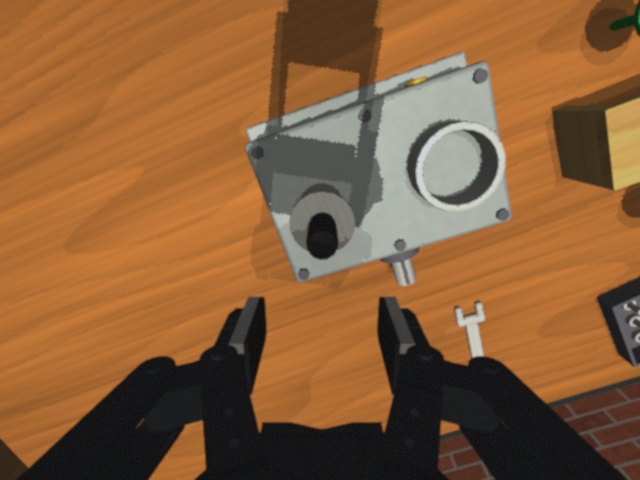

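The scene view shows the dipstick upright in the gauge neck with its grip at (251,170), the gripper clear above it, and the breather still in the rack at (428,322). The wrist view shows the flange flat on the rim at (322,220).

Request:
{"method": "servo_tool", "body": {
  "motion": [
    {"xyz":[0,0,0],"angular":[0,0,0],"claw":0.6}
  ]
}}

```text
clock: 8.65
ee_pos: [507.2, -211.0, 277.7]
tool_rot: [0.306, 1.547, -0.309]
ft_force: [-0.6, -0.2, -0.4]
opening: 51.4
```

```bash
python3 -c "
from workcell import bot
print(bot.job_done())"
```

```text
the job is handed in; nothing more can be done
None
```

The black-gripped dipstick is now standing in the gauge neck with its flange on the rim. I lowered it in roughly 0.5–0.7 mm steps until it made contact at about 7 N, then let go and backed the gripper straight up. I handed the job in at about 8.7 s; no verdict is reported.

- **Last checks:** the flange top reads about 148–152 mm, against 151 mm expected. The grip is upright, with its centre within about 2 mm of the neck's axis. Its top reads about 198–201 mm, also as expected.
- **Other parts:** the breather plug is still in the rack, the red and green look-alikes are where they were, and the gripper is touching nothing.
- **Disagreements:** the wrist camera's depth reads 2–4 mm lower than the scene camera's. The scene camera also shows about 1° of flange tilt where the wrist camera shows 0.2°. I took both as calibration and depth error.

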